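# Seat the slotted table plate on its guide rod

## Robot

A 7-joint arm with a two-finger parallel gripper is mounted at the origin on the work surface. World frame = base frame: x ahead of the robot, y to its left, z up, the work surface at z = 0. Lengths are in m, angles in rad, forces in N, time in s.
With the tool pointing down it reaches from about 0.4 to 0.875 m from the base axis. Payload 6.5 kg.
Tool frame: the origin (TCP) lies on the front face of the gripper's body, between the roots of the fingers; the fingertips stand 64 mm ahead of it and the grasp point (between the pads) lies 45 mm ahead of it; x points along the fingers, z is the direction in which the jaws open and shut, and the axes are right-handed (so a half turn about x gives the same grasp; the last joint's range is limited). The gripper opens to 88 mm and grips with 3 to 60 N. Pads are 18 mm wide; open, the fingers measure 123 mm over their backs; the gripper's body (75 mm by 187 mm) begins 45 mm behind the grasp point.
Start: joints at [-1.399, 0.536, -0.004, 1.538, 0.003, 1.067, -0.071], TCP at [0.153, 0.632, 0.303] pointing down, gripper open.
Joint ranges: [-2.7, 2.7], [-0.37, 2.16], [-1.27, 1.26], [0.24, 2.4], [-1.31, 4.45], [0.19, 1.91], [-2.76, 2.76]. Speed limits (rad/s): [2.39, 2.39, 3.14, 3.14, 3.14, 3.14, 3.14].

## Interface

Orientations are given as [roll, pitch, yaw] about the fixed x, y, z axes, in that order (R = Rz(yaw) Ry(pitch) Rx(roll)).
In Python, from plant import env, optics gives the robot as it stands.
- The arm moves only by the tool move_arm, never from a script. Its argument "deltas" is text: rows parted by semicolons, each of 7 numbers parted by spaces: the shift along the tool's x, y, z in cm, then the turn, a rotation vector about the tool's x, y, z in degrees, then the closure, from 0 (fully open) to 1 (shut). In form: tx ty tz rx ry rz fingers; .... A call has 1 to 20 rows; each row shifts and turns the pose as measured when the row begins, along the tool's axes as they then stand; what a row does not reach is not made up. A row lasts 1/10 s, in which the tool goes at most 50 mm and 8.59 degrees, less where a joint would pass 70% of its speed; a pose out of reach is approached as far as the arm can. A call is refused whole if a number of a shift passes 5 or a number of a turn 8.59, either way. A call with a gripper value outside its range is refused whole. The fingers move at their own pace and stop on an object; the grip force is fixed at half the most. Time passes only in rows, so rows that do not move let the fingers close. It gives the time, the measured TCP pose, the force and the opening at its end, in the units of the state.
- env.sense(): the state, without advancing time (a new reading comes with each control period).
- optics.grab_frame(name): name is "scene" or "top" or "wrist"; returns the picture (420x560x3 uint8, red, green, blue); there is no depth.
- optics.get_calibration(name): a dict with "K" (3x3 intrinsics, pixels), "dist" ([k1, k2, p1, p2, k3] as OpenCV has them; the pictures are not rectified), "origin" and "orientation" of the camera in the world. Camera axes: x right, y down, z forward; pixel columns grow to the right and rows downward; lengths in m; the calibration is good to about 2 mm. A picture is of the moment at which its call begins: read the wrist's pose just before it. get_calibration takes no time and is no camera call; for the wrist camera it gives the pose at the moment of the call.
- env.close_job(): hands the job in, once; it reports no verdict.
The state is a dict: "clock": time; "qpos": joint angles; "qvel": joint speeds; "joint_efforts": joint torques, N m; "eef_pos": TCP position; "tcp_rot": TCP orientation; "force": force on the tool from outside, world axes, zero at the start; "moment": the same for the moment, N m; "gripper_width": finger opening in m.
Only numpy, scipy, OpenCV 4.12 (cv2) and the standard library are available. Lean on these libraries where they do the work, as an engineer would, in place of code of your own. Each camera call takes 0.05 s, during which the arm holds its last target.

## Task

Pick up the black square table plate by its metal sleeve, lower it squarely over the tall steel rod of the stand, and turn it gently, without forcing it, until one of its four slots drops over the brass pin, so that the plate lies fully home, flat on the stand's ring. Do not let it drop onto the stand or jam it down, let go of it at the end, and leave everything else on the bench where it is.

Things in the scene. Friction and masses are not known exactly. Their poses are not given: they have to be found in the camera images.
- plate: Loose black square plate, 116 x 116 mm, 10 mm thick, an aluminium guide sleeve rising from its middle; 0.3 to 0.65 kg. Starts flat, sleeve up, on a green mat 4 mm thick. Origin: centre of the underside, on the bore axis; z up along the sleeve, x and y along the plate's sides. The bore goes right through plate and sleeve, 17 to 18 mm diameter, with a 1.5 mm bevel at the bottom.
- sleeve_top (a point): Centre of the sleeve's upper end, 80 mm above the plate's underside. The sleeve is 42 mm in outside diameter, round, and stands 70 mm above the plate: it is the place to grip, at any yaw.
- slot (a point): One of the plate's four equal through slots, centred at the underside, 42 mm from the bore axis along the plate's +x; the others lie alike along its -x, +y and -y, so they repeat every quarter turn. Each is 13 mm wide (tangentially) and 18 mm long (radially). Any of them may take the pin, which it clears within about 0.05 rad either way.
- stand: The stand, fixed to the bench: black foot 136 mm wide, short column, flat aluminium index ring and a tall polished steel guide rod, 16 mm in diameter. Origin: on the rod's axis at bench level; z up.
- rod_tip (a point): Centre of the rod's top, 150 mm above the bench. The last 14 mm of the rod taper to 5 mm diameter.
- seat (a point): Centre of the index ring's flat top, 104 mm diameter, 50 mm above the bench. A brass pin (8 mm diameter) stands 8 mm up from it, 42 mm from the rod axis. The ring is clamped, but at a different angle each time: the pin's direction is not in any pose and must be seen or felt. With no slot over the pin the plate rides 6 to 8 mm above the seat; with one, it sinks onto it.
- lens_cell: Bystander, to be left alone: black round lens cell with glass, 44 mm diameter, 12 mm high, lying on the mat beyond the plate; origin under its centre
- objective: Bystander, to be left alone: shiny steel objective barrel standing up, 32 mm diameter, 44 mm high; origin under its centre
- thumb_knob: Bystander, to be left alone: aluminium thumb knob, 38 mm diameter, 28 mm high; origin under its centre
- mirror: Bystander, to be left alone: round mirror in a black rim lying flat, 68 mm diameter, 10 mm high; origin under its centre
- oil: Bystander, to be left alone: small amber bottle, 36 mm diameter, 75 mm high; origin under its centre
- screw_jar: Bystander, to be left alone: clear jar with steel cap, 52 mm diameter, 50 mm high; origin under its centre
- screwdriver: Bystander, to be left alone: screwdriver with a green handle, 160 mm long, lying down; origin near its middle

How it is judged:
By the outcome, as a careful person would: the job done as asked, in the order asked, and still so for the second after the job is handed in, with the robot touching nothing.
It also fails if it takes over 72 s, if anything falls off the work surface, if the arm or the gripper's body presses on something with over 40 N, if the wrist force passes 120 N, or if a joint passes its speed limit or range.

## Working session

There is one attempt and no reset: what is moved stays moved. The work goes in short steps, Python scripts to look and compute and a tool call to move; the robot and the scene stay as the last step left them, time stands still between calls to the robot, and variables do not carry over. Pictures are saved under pics/ and viewed, and the job is handed in when it is done.

Besides the shell and the picture viewer there is one more tool, called after "Emit:" by a JSON object that holds its "api" and its "payload", one argument or row to a line. move_arm: Moves the arm, as the interface text tells. Its arguments: {"type":"object","properties":{"deltas":{"type":"string"}},"required":["deltas"]}

```bash
ls; mkdir -p pics; python3 - <<'E'
from plant import env, optics
import cv2
s=env.sense(); print({k:(v.tolist() if hasattr(v,'tolist') else v) for k,v in s.items()})
for n in ["scene","top","wrist"]:
    c=optics.get_calibration(n); print(n,c)
    cv2.imwrite(f"pics/{n}0.png",cv2.cvtColor(optics.grab_frame(n),cv2.COLOR_RGB2BGR))
E
```

```text
pics
{'clock': 0.0, 'qpos': [-1.3992482315706904, 0.5371702980571521, -0.004420359772155331, 1.5388510986623838, 0.002624439622716832, 1.0672944190771605, -0.07117656164350308], 'qvel': [0.0009670616069547622, -0.0006990612898830716, -0.0009476616215966164, 7.474086786247395e-08, 0.001284428109132106, -0.0009572927996656082, 0.0002914731271768861], 'joint_efforts': [0.0001460206931369612, -57.099984884262085, 0.9906678646802902, -25.15960693359375, -0.05624788929708302, 0.01804919564165175, 0.00016618241716059856], 'eef_pos': [0.1529916685480912, 0.6312273149613055, 0.3018450730448918], 'tcp_rot': [-3.050249209472204, 1.5690785250399113, -1.7171095367293432], 'force': [-0.6971122091851879, -0.20241535459359808, 0.6681900813808598], 'moment': [-0.027020363481690318, 0.05654998363545892, 0.02380580665370052], 'gripper_width': 0.08841966548987616}
scene {'K': array([[379.83234352,   0.        , 283.0527987 ],
       [  0.        , 379.83234352, 202.79469123],
       [  0.        ,   0.        ,   1.        ]]), 'dist': array([-0.0320728,  0.       ,  0.       ,  0.       ,  0.       ]),
[... 165 characters left out ...]
 , 278.77706903],
       [  0.        , 392.49064874, 206.94343297],
       [  0.        ,   0.        ,   1.        ]]), 'dist': array([-0.11683903,  0.        ,  0.        ,  0.        ,  0.        ]), 'origin': array([ 0.3812426 , -0.02476309,  1.07964638]), 'orientation': array([-2.94339341,  0.00322996, -1.56551307])}
wrist {'K': array([[305.91481616,   0.        , 277.69935404],
       [  0.        , 305.91481616, 206.96193337],
       [  0.        ,   0.        ,   1.        ]]), 'dist': array([-0.03325227,  0.        ,  0.        ,  0.        ,  0.        ]), 'origin': array([0.08292968, 0.64769864, 0.38533464]), 'orientation': array([2.85889005e+00, 1.53160868e-03, 1.33354654e+00])}
```

View pics/scene0.png

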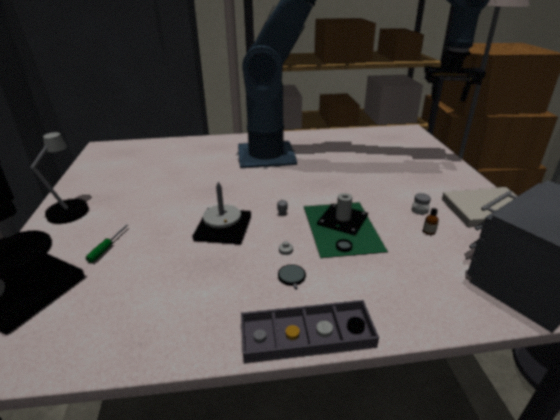

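View pics/top0.png

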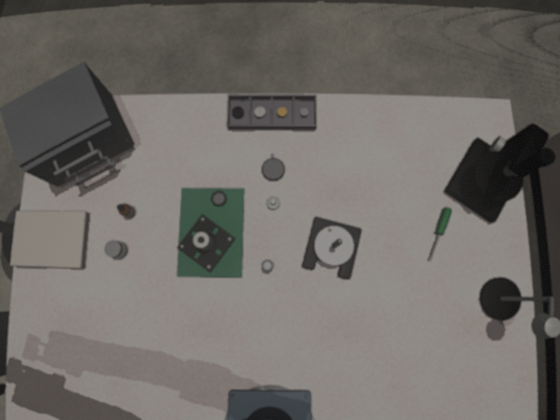

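View pics/wrist0.png

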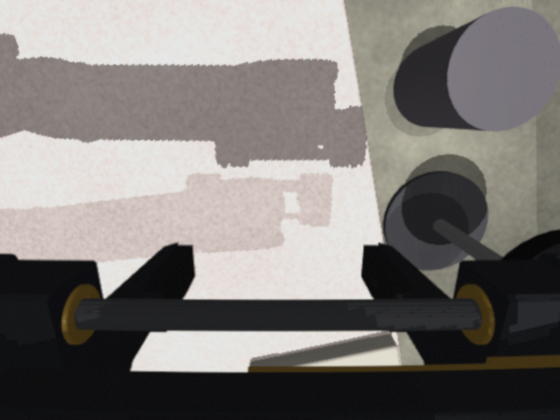

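The top view shows the plate's sleeve near (201,240) on the green mat. The stand is at about (334,246), with its rod leaning outward in the image. I'll enlarge both.

```bash
cat > h.py <<'E'
import numpy as np, cv2
from scipy.spatial.transform import Rotation as R
from plant import env, optics
def cam(n): 
    c=optics.get_calibration(n); return c
def ray(c,px):
    p=cv2.undistortPoints(np.array(px,float).reshape(-1,1,2),c["K"],c["dist"]).reshape(-1,2)
    d=np.c_[p,np.ones(len(p))]@R.from_euler('xyz',c["orientation"]).as_matrix().T
    return np.array(c["origin"]),d
def plane(c,px,z):
    o,d=ray(c,px); return o+d*((z-o[2])/d[:,2])[:,None]
def proj(c,P):
    M=R.from_euler('xyz',c["orientation"]).as_matrix()
    q=(np.atleast_2d(P)-c["origin"])@M
    return cv2.projectPoints(q,np.zeros(3),np.zeros(3),c["K"],c["dist"])[0].reshape(-1,2)
def grab(n,name):
    c=cam(n); im=cv2.cvtColor(optics.grab_frame(n),cv2.COLOR_RGB2BGR); cv2.imwrite(f"pics/{name}.png",im); return c,im
def crop(im,x,y,w,h,s,name):
    a=cv2.resize(im[y:y+h,x:x+w],None,fx=s,fy=s,interpolation=cv2.INTER_CUBIC)
    a=np.clip(a.astype(float)*1.6,0,255).astype(np.uint8); cv2.imwrite(f"pics/{name}.png",a)
E
python3 - <<'E'
from h import *
im=cv2.imread("pics/top0.png"); crop(im,170,180,200,110,4,"t0c")
im=cv2.imread("pics/scene0.png"); crop(im,190,170,200,100,4,"s0c")
c=cam("top")
print(plane(c,[(201,240)],.084),plane(c,[(334,246)],.05), plane(c,[(334,246)],.0))
E
```

```text
[[0.49395615 0.17814579 0.084     ]] [[ 0.48387228 -0.1661979   0.05      ]] [[ 0.48885602 -0.17306603  0.        ]]
```

View pics/t0c.png

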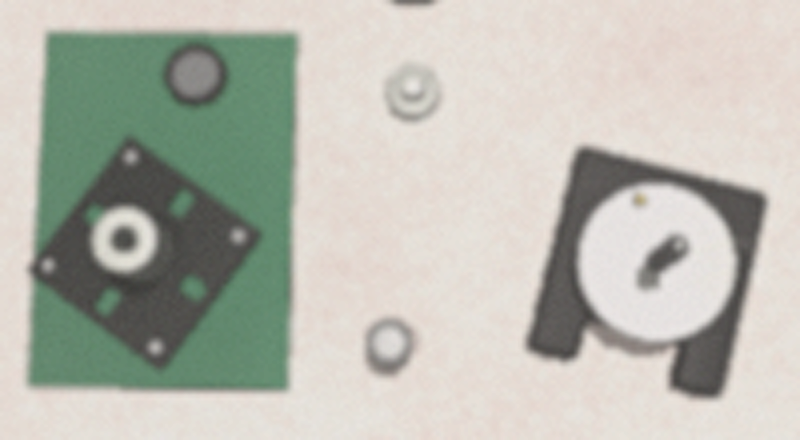

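View pics/s0c.png

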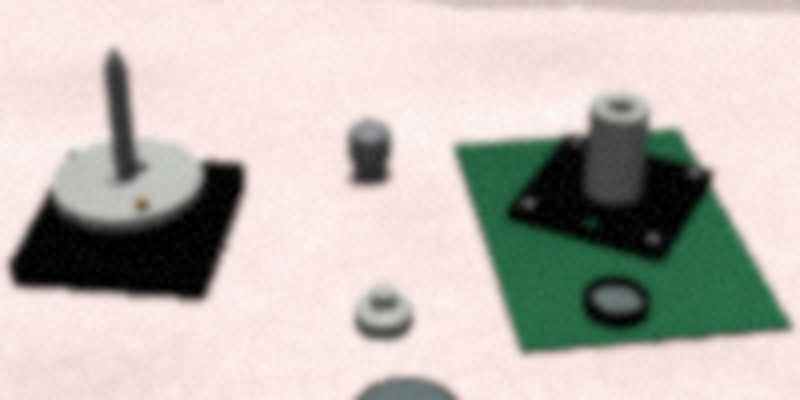

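The top crop shows the brass pin at about (330,230), the ring at about (334,245), the plate's four screws and its green slots. Next I'll measure these.

```bash
python3 - <<'E'
from h import *
im=cv2.imread("pics/top0.png"); c=cam("top")
def f(p): return np.array(p)/4+np.array([170,180])-0.375
hsv=cv2.cvtColor(im,cv2.COLOR_BGR2HSV)
# ring: dark-surrounded bright blob -> use crop of fit circle
g=cv2.cvtColor(im,cv2.COLOR_BGR2GRAY)
roi=g[215:280,300:365]; print(roi[::8,::4])
print(hsv[226:234,325:335].tolist()[3:5])
scr=plane(c,f([(130,157),(238,237),(155,347),(47,265)]),.014); print("screws",scr, "ctr",scr.mean(0))
d=[np.degrees(np.arctan2(*(s-scr.mean(0))[:2][::-1])) for s in scr]; print(d)
sl=plane(c,f([(183,202),(194,289),(109,302),(92,213)]),.010); print("slots",sl)
for s in sl: v=(s-scr.mean(0)); print(np.degrees(np.arctan2(v[1],v[0])),np.hypot(v[0],v[1]))
# sleeve top: bright blob
b=np.zeros_like(g); b[225:255,185:217]=1
m=((g>105)&(hsv[:,:,1]<60)&(b>0)).astype(np.uint8)
n,l,st,ce=cv2.connectedComponentsWithStats(m); 
for i in range(1,n):
  if st[i,4]>20: print(st[i],ce[i])
i=1+np.argmax(st[1:,4]); cn=max(cv2.findContours((l==i).astype(np.uint8),0,1)[0],key=len); e=cv2.fitEllipse(cn); print(e, plane(c,[e[0]],.084))
print("pin",plane(c,f([(640,199)]),.058))
cn=f([(576,262),(738,262),(657,181),(657,344)]); print("ring",plane(c,cn,.05))
print("rod tip",plane(c,f([(681,241)]),.15))
c2=cam("scene"); im2=cv2.imread("pics/scene0.png")
F=lambda p:np.array(p)/4+np.array([190,170])-.375
print("scene tip",plane(c2,F([(114,52)]),.15),"pin",plane(c2,F([(142,203)]),.056),"sleeve",plane(c2,F([(620,109)]),.084))
print("ring",plane(c2,F([(52,184),(205,180),(125,228),(130,138)]),.05))
E
```

```text
[[142 142 139 140 132 139 142 141 141 140 140 141 142 140 142 139 140]
 [138 140 141  98  58  57  55  53  50  53  75 110 135 141 142 141 140]
 [139 139 142  54  53 111 143 124 138 142 141 143  75  53  53  62 138]
 [140 139  96  54 129 143 142 141 141 117 106 142 142 111  56 124 139]
 [138 138  51  49 142 141 142 136  66 102 142 143 141 136  52 143 141]
 [140  84  55  56  72 143 142 143 142 142 143 142 143  63 111 139 141]
 [137  52  55  57 111  85  90 130 141 143 129  74  52  50 140 139 139]
 [138 139 138 134 140 140 139 140 140 135  47  58  53  99 138 140 139]
 [139 140 137 141 137 139 140 140 140 141 132 100  98 141 141 141 140]]
[[[0, 5, 142], [15, 7, 143], [8, 7, 137], [18, 21, 119], [22, 59, 113], [22, 63, 122], [22, 30, 129], [12, 9, 139], [0, 4, 143], [0, 7, 145]], [[10, 5, 145], [10, 5, 145], [10, 6, 136], [18, 22, 115], [21, 56, 109], [23, 60, 115], [20, 31, 125], [15, 11, 138], [0, 5, 144], [8, 7, 146]]]
screws [[0.5605869  0.19172304 0.014     ]
 [0.50560138 0.11504079 0.014     ]
 [0.43031249 0.16946882 0.014     ]
 [0.48519553 0.24613734 0.014     ]] ctr [0.49542407 0.18
[... 495 characters left out ...]
45638]
((200.7622528076172, 239.28729248046875), (14.308232307434082, 14.963948249816895), 37.22650909423828) [[0.49578376 0.17883505 0.084     ]]
pin [[ 0.52685758 -0.15441908  0.058     ]]
ring [[ 0.48605629 -0.11249986  0.05      ]
 [ 0.48624013 -0.21957914  0.05      ]
 [ 0.54009767 -0.16699362  0.05      ]
 [ 0.43251471 -0.16492857  0.05      ]]
rod tip [[ 0.48855513 -0.16680968  0.15      ]]
scene tip [[ 0.49054606 -0.16622275  0.15      ]] pin [[ 0.52968423 -0.1561134   0.056     ]] sleeve [[0.50096471 0.17637407 0.084     ]]
ring [[ 0.48870038 -0.21794586  0.05      ]
 [ 0.49840235 -0.11348465  0.05      ]
 [ 0.54857872 -0.16776972  0.05      ]
 [ 0.43567097 -0.16497036  0.05      ]]
```

```bash
cat >> h.py <<'E'
def tool():
    s=env.sense(); return np.array(s["eef_pos"]),R.from_euler('xyz',s["tcp_rot"]).as_matrix(),s
def goto(p,jawyaw=None):
    """print tool-frame total shift (cm) and rotvec (deg) to target TCP p with tool x down and tool z at jawyaw (deg, mod 180)"""
    t,M,s=tool(); p=np.array(p,float)
    cur=np.degrees(np.arctan2(M[1,2],M[0,2]))
    if jawyaw is None: jawyaw=cur
    y=jawyaw+180*np.round((cur-jawyaw)/180)
    z=np.array([np.cos(np.radians(y)),np.sin(np.radians(y)),0]); x=np.array([0,0,-1.]); T=np.c_[x,np.cross(z,x),z]
    rv=np.degrees(R.from_matrix(M.T@T).as_rotvec())
    print("t",round(s["clock"],2),"tcp",t.round(4),"jawyaw",cur.round(2),"F",np.round(s["force"],1),"Mo",np.round(s["moment"],2),"w",round(s["gripper_width"],4),"q7",round(s["qpos"][6],3))
    print("  need cm",((p-t)@M*100).round(2),"deg",rv.round(2), "tilt deg",np.degrees(np.arccos(-M[2,0])).round(2))
E
python3 - <<'E'
from h import *
t,M,s=tool(); print(M.round(3))
goto([.496,.179,.30])
E
```

```text
[[-0.    -0.972  0.235]
 [-0.001  0.235  0.972]
 [-1.    -0.    -0.001]]
t 0.15 tcp [0.153  0.6313 0.302 ] jawyaw 76.38 F [ 0.4 -1.3 -0.6] Mo [-0.02 -0.02  0.  ] w 0.0881 q7 -0.071
  need cm [  0.26 -43.99 -35.89] deg [ 0.   -0.08  0.01] tilt deg 0.08
```

Emit:
{"api": "move_arm", "payload": {
  "deltas": "0 -3.6 -2.9 0 0 0 0;0 -3.6 -2.9 0 0 0 0;0 -3.6 -2.9 0 0 0 0;0 -3.6 -2.9 0 0 0 0;0 -3.6 -2.9 0 0 0 0;0 -3.6 -2.9 0 0 0 0;0 -3.6 -2.9 0 0 0 0;0 -3.6 -2.9 0 0 0 0;0 -3.6 -2.9 0 0 0 0;0 -3.6 -2.9 0 0 0 0;0 -3.6 -2.9 0 0 0 0;0 0 0 8 0 0 0;0 0 0 8 0 0 0;0 0 0 8 0 0 0;0 0 0 8 0 0 0;0 0 0 8 0 0 0;0 0 0 8 0 0 0;0 0 0 8 0 0 0;0 0 0 0 0 0 0"
}}

```text
clock: 2.05
eef_pos: [0.4729, 0.2084, 0.2977]
tcp_rot: [-2.7, 1.565, -2.384]
force: [-0.0, 0.5, 0.3]
gripper_width: 0.0884
```

```bash
python3 - <<'E'
from h import *
goto([.496,.179,.30])
c,im=grab("wrist","w1"); print(proj(c,[[.496,.179,.084],[.488,-.166,.05]]))
E
```

```text
t 2.05 tcp [0.4729 0.2084 0.2977] jawyaw 18.11 F [-0.   0.5  0.3] Mo [-0.04  0.07  0.  ] w 0.0884 q7 -0.049
  need cm [-0.23 -3.51  1.28] deg [ 0.   -0.32  0.15] tilt deg 0.36
[[291.69747253 225.27051715]
 [209.09580438 426.44850153]]
```

View pics/w1.png

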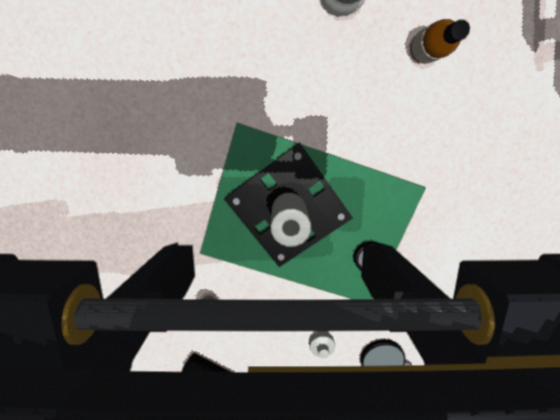

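The wrist view shows the plate on the mat, with the sleeve end at about (291,227) and screws at (298,156), (341,216), (281,257) and (236,201).

```bash
python3 - <<'E'
from h import *
c=cam("wrist"); im=cv2.imread("pics/w1.png"); g=cv2.cvtColor(im,cv2.COLOR_BGR2GRAY)
def blob(x,y,r,th):
    w=g[y-r:y+r+1,x-r:x+r+1]; m=(w>th).astype(np.uint8)
    n,l,st,ce=cv2.connectedComponentsWithStats(m); i=1+np.argmax(st[1:,4]); return ce[i]+[x-r,y-r], st[i]
S=[]
for x,y in [(298,156),(341,216),(281,257),(236,201)]:
    p,st=blob(x,y,6,110); S.append(plane(c,[p],.014)[0]); print(p,st[4])
S=np.array(S); m=S.mean(0); print("ctr",m)
print([(np.degrees(np.arctan2(*(s-m)[[1,0]]))%90).round(2) for s in S])
w=g[195:262,260:325]; mk=(w>165).astype(np.uint8)
cn=max(cv2.findContours(mk,0,1)[0],key=cv2.contourArea); e=cv2.fitEllipse(cn); print(e)
print("sleeve",plane(c,[np.array(e[0])+[260,195]],.084), plane(c,[(291,227.5)],.084))
E
```

```text
Traceback (most recent call last):
ValueError: attempt to get argmax of an empty sequence
```

```bash
python3 - <<'E'
from h import *
c=cam("wrist"); im=cv2.imread("pics/w1.png"); g=cv2.cvtColor(im,cv2.COLOR_BGR2GRAY)
def blob(x,y,r):
    w=g[y-r:y+r+1,x-r:x+r+1].astype(float); w=np.clip(w-w.min()-.5*(w.max()-w.min()),0,None)
    yy,xx=np.mgrid[-r:r+1,-r:r+1]; return np.array([x+(w*xx).sum()/w.sum(),y+(w*yy).sum()/w.sum()])
S=np.array([plane(c,[blob(x,y,5)],.014)[0] for x,y in [(298,156),(341,216),(281,257),(236,201)]]); m=S.mean(0); print("ctr",m)
print([(np.degrees(np.arctan2(*(s-m)[[1,0]]))%90).round(2) for s in S])
w=g[200:255,265:320]; th=.5*(w.max()+np.median(g[205:215,270:275])); print(w.max())
mk=(w>.75*w.max()).astype(np.uint8)
cn=max(cv2.findContours(mk,0,1)[0],key=cv2.contourArea); e=cv2.fitEllipse(cn); print(e,e[0][0]+265,e[0][1]+200)
print("sleeve",plane(c,[np.array(e[0])+[265,200]],.084))
E
```

```text
ctr [0.4960355  0.17576199 0.014     ]
[np.float64(9.81), np.float64(9.73), np.float64(9.8), np.float64(9.82)]
207
((25.60564422607422, 27.0090274810791), (34.82124710083008, 37.48780822753906), 84.64595794677734) 290.6056442260742 227.0090274810791
sleeve [[0.49561564 0.17695041 0.084     ]]
```

```bash
python3 - <<'E'
from h import *
goto([.4958,.177,.115])
E
```

```text
t 2.1 tcp [0.4729 0.2084 0.2977] jawyaw 18.34 F [-0.4 -0.4  0.3] Mo [-0.11  0.05  0.02] w 0.0884 q7 -0.046
  need cm [18.27 -3.65  1.29] deg [ 0.   -0.33  0.15] tilt deg 0.36
```

Emit:
{"api": "move_arm", "payload": {
  "deltas": "0 -3.65 1.2 0 -0.3 0.15 0;0 0 0 0 0 0 0;4 0 0 0 0 0 0;4 0 0 0 0 0 0;2 0 0 0 0 0 0;0 0 0 0 0 0 0"
}}

```text
clock: 2.7
eef_pos: [0.4975, 0.1781, 0.1958]
tcp_rot: [0.465, 1.567, 0.809]
force: [0.0, -0.6, 0.4]
gripper_width: 0.0879
```

```bash
python3 - <<'E'
from h import *
goto([.4958,.177,.115])
c,im=grab("wrist","w2"); print(proj(c,[[.4958,.177,.084]]))
E
```

```text
t 2.7 tcp [0.4975 0.1781 0.1958] jawyaw 19.69 F [ 0.  -0.6  0.4] Mo [-0.13  0.02 -0.05] w 0.0879 q7 0.128
  need cm [ 8.08 -0.06 -0.23] deg [ 0.    0.22 -0.11] tilt deg 0.25
[[275.00017418 228.65638576]]
```

View pics/w2.png

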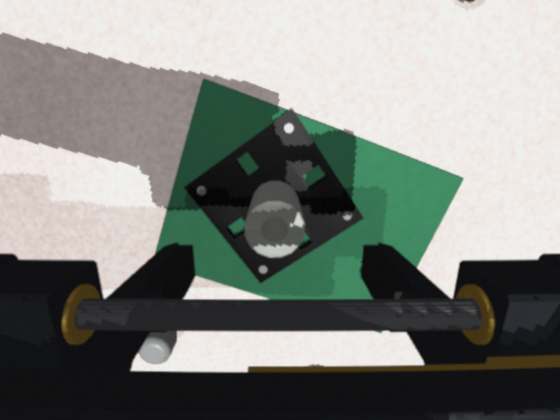

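The sleeve end now shows at about (276,229), matching the predicted position and midway between the fingers. I'll descend and grip.

Emit:
{"api": "move_arm", "payload": {
  "deltas": "3 0 -0.2 0 0.2 -0.1 0;3 0 0 0 0 0 0;1.5 0 0 0 0 0 0;0.5 0 0 0 0 0 0;0 0 0 0 0 0 0"
}}

```text
clock: 3.25
eef_pos: [0.5014, 0.181, 0.1218]
tcp_rot: [0.215, 1.557, 0.566]
force: [-0.2, -0.3, 0.0]
gripper_width: 0.0878
```

```bash
python3 - <<'E'
from h import *
goto([.4958,.177,.115])
E
```

```text
t 3.25 tcp [0.5014 0.181  0.1218] jawyaw 20.15 F [-0.2 -0.3  0. ] Mo [-0.05  0.06 -0.05] w 0.0878 q7 0.184
  need cm [ 0.67 -0.18 -0.67] deg [ 0.    0.79 -0.17] tilt deg 0.81
```

Emit:
{"api": "move_arm", "payload": {
  "deltas": "0.6 -0.2 -0.65 0 0.8 -0.2 0;0 0 0 0 0 0 0"
}}

```text
clock: 3.45
eef_pos: [0.4969, 0.1772, 0.1176]
tcp_rot: [-0.093, 1.569, 0.259]
force: [-0.6, 0.1, 0.6]
gripper_width: 0.088
```

```bash
python3 - <<'E'
from h import *
goto([.4958,.177,.115])
E
```

```text
t 3.45 tcp [0.4969 0.1772 0.1176] jawyaw 20.2 F [-0.6  0.1  0.6] Mo [-0.03  0.05 -0.05] w 0.088 q7 0.185
  need cm [ 0.26  0.02 -0.12] deg [-0.    0.13  0.01] tilt deg 0.13
```

Emit:
{"api": "move_arm", "payload": {
  "deltas": "0.25 0 -0.1 0 0.1 0 0;0 0 0 0 0 0 0;0 0 0 0 0 0 0.5;0 0 0 0 0 0 1;0 0 0 0 0 0 1;0 0 0 0 0 0 1;0 0 0 0 0 0 1;0 0 0 0 0 0 1;0 0 0 0 0 0 1"
}}

```text
clock: 4.35
eef_pos: [0.4965, 0.1771, 0.1168]
tcp_rot: [0.111, 1.569, 0.463]
force: [-0.9, 0.2, 1.9]
gripper_width: 0.0412
```

```bash
python3 - <<'E'
from h import *
goto([.4958,.177,.115])
E
```

```text
t 4.35 tcp [0.4965 0.1771 0.1168] jawyaw 20.21 F [-0.9  0.2  1.9] Mo [-0.17  0.35 -0.03] w 0.0412 q7 0.187
  need cm [ 0.18  0.01 -0.07] deg [ 0.    0.13 -0.01] tilt deg 0.13
```

Emit:
{"api": "move_arm", "payload": {
  "deltas": "-0.5 0 0 0 0 0 1;-1 0 0 0 0 0 1;-2 0 0 0 0 0 1;-3 0 0 0 0 0 1;-3 0 0 0 0 0 1;-3 0 0 0 0 0 1;-3 0 0 0 0 0 1;-2 0 0 0 0 0 1;-1 0 0 0 0 0 1;0 0 0 0 0 0 1"
}}

```text
clock: 5.35
eef_pos: [0.4933, 0.1755, 0.3108]
tcp_rot: [-3.108, 1.568, -2.756]
force: [-0.9, -0.5, -4.4]
gripper_width: 0.0405
```

```bash
python3 - <<'E'
from h import *
goto([.488,-.1665,.30])
c,im=grab("wrist","w3");c,im=grab("scene","s3"); crop(im,300,130,100,75,6,"s3c")
E
```

```text
t 5.35 tcp [0.4933 0.1755 0.3108] jawyaw 20.17 F [-0.9 -0.5 -4.4] Mo [-0.04 -0.04  0.02] w 0.0405 q7 0.064
  need cm [  1.12 -31.92 -12.29] deg [ 0.   -0.16  0.01] tilt deg 0.16
```

View pics/w3.png

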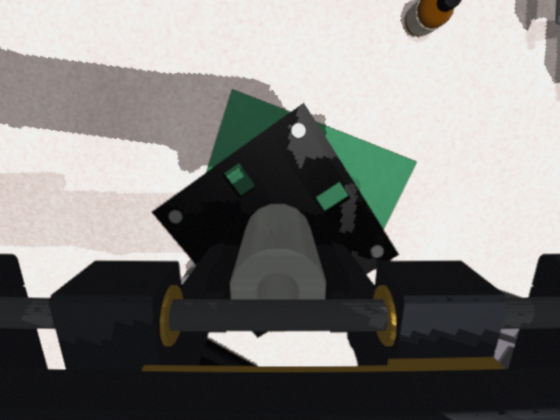

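View pics/s3c.png

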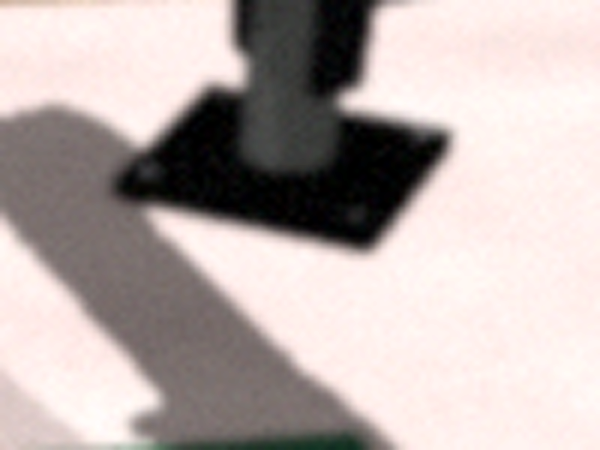

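The plate hangs level in the gripper. Screws in the wrist view are at (299,131), (175,217) and (377,252); left and right are opposite corners, so their midpoint gives the axis.

```bash
python3 - <<'E'
from h import *
t,M,s=tool(); c=cam("wrist")
for dz in (0,.003):
    P=plane(c,[(299,131),(176,217),(377,252)],t[2]-.1128+.010+dz); m=(P[1]+P[2])/2
    print(np.linalg.norm(P[1]-P[2]),"axis rel tcp, world",(m-t)*1000,"tool",(m-t)@M*1000)
    v=P[1]-P[2]; print("diag yaw mod90",np.degrees(np.arctan2(v[1],v[0]))%90)
    v=P[0]-m; print(np.degrees(np.arctan2(v[1],v[0]))%90)
# pin from stand view again with cleaner pixel fit in top and scene
for n,z in (("top",.055),("scene",.055)):
    c=cam(n); im=cv2.imread(f"pics/{n}0.png"); h=cv2.cvtColor(im,cv2.COLOR_BGR2HSV)
    x0,y0=(324,224) if n=="top" else (219,212)
    w=h[y0:y0+14,x0:x0+14,1].astype(float); w=np.clip(w-40,0,None) if n=="top" else np.clip(w-80,0,None); yy,xx=np.mgrid[:14,:14]
    p=[x0+(w*xx).sum()/w.sum(),y0+(w*yy).sum()/w.sum()]; print(n,p,plane(c,[p],z))
E
```

```text
0.13354678575220247 axis rel tcp, world [  -0.30332161   -1.99079272 -102.8       ] tool [102.8048742   -1.70831709  -0.36708707]
diag yaw mod90 9.752321545189488
9.5577422521704
0.13139459133640127 axis rel tcp, world [ -0.69977111  -0.88370924 -99.8       ] tool [99.80423229 -0.53405493 -0.37499732]
diag yaw mod90 9.752321545189488
9.557742252170385
top [np.float64(329.55128205128204), np.float64(229.46153846153845)] [[ 0.52705422 -0.15460043  0.055     ]]
scene [np.float64(225.0), np.float64(220.65625)] [[ 0.52948577 -0.15652948  0.055     ]]
```

Emit:
{"api": "move_arm", "payload": {
  "deltas": "0 -1.3 -0.5 0 0 0 1;0 -2.6 -1 0 0 0 1;0 -3.2 -1.2 0 0 0 1;0 -3.2 -1.2 0 0 0 1;0 -3.2 -1.2 0 0 0 1;0 -3.2 -1.2 0 0 0 1;0 -3.2 -1.2 0 0 0 1;0 -3.2 -1.2 0 0 0 1;0 -3.2 -1.2 0 0 0 1;0 -2.6 -1 0 0 0 1;0 -1.6 -0.6 0 0 0 1;0 0 0 2 0 0 1;0 0 0 4 0 0 1;0 0 0 4 0 0 1;0 0 0 4 0 0 1;0 0 0 4 0 0 1;0 0 0 4 0 0 1;0 0 0 2 0 0 1;0 0 0 0 0 0 1"
}}

```text
clock: 7.35
eef_pos: [0.4706, -0.1722, 0.2905]
tcp_rot: [-2.88, 1.523, -2.979]
force: [-0.8, 0.0, -4.3]
gripper_width: 0.0406
```

```bash
python3 - <<'E'
from h import *
goto([.488,-.1665,.30],-5)
c,im=grab("wrist","w4");c,im=grab("scene","s4"); crop(im,170,110,120,90,6,"s4c")
E
```

```text
t 7.35 tcp [ 0.4706 -0.1722  0.2905] jawyaw -5.71 F [-0.8  0.  -4.3] Mo [-0.1   0.04  0.01] w 0.0406 q7 0.39
  need cm [-1.03  0.72  1.63] deg [-0.69 -2.65  0.69] tilt deg 2.74
```

View pics/w4.png

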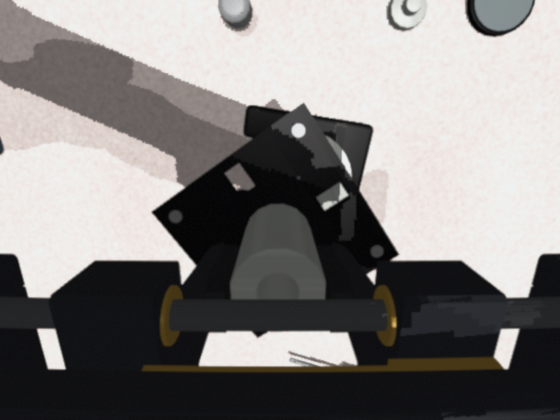

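View pics/s4c.png

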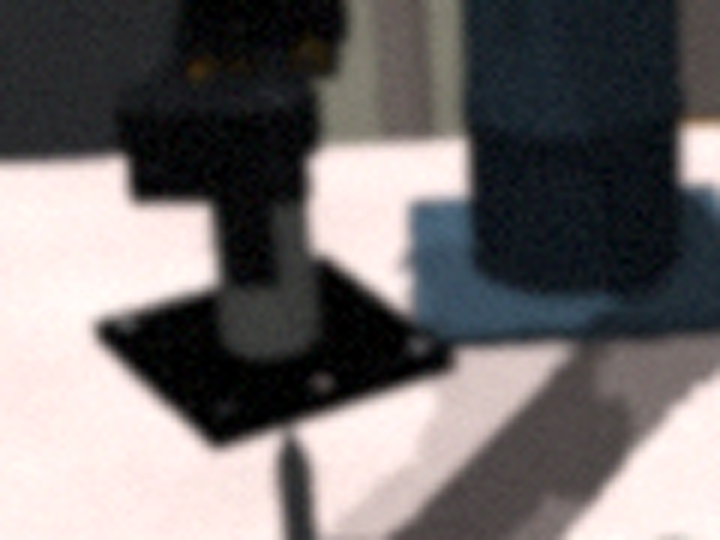

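Emit:
{"api": "move_arm", "payload": {
  "deltas": "-1 0.7 1.5 0 -2.6 0.7 1;0 0 0 0 0 0 1;0 0 0 0 0 0 1"
}}

```text
clock: 7.75
eef_pos: [0.4882, -0.1657, 0.3006]
tcp_rot: [0.402, 1.567, 0.306]
force: [-0.3, 0.3, -4.3]
gripper_width: 0.0402
```

```bash
python3 - <<'E'
from h import *
goto([.487,-.166,.275],-5)
E
```

```text
t 7.75 tcp [ 0.4882 -0.1657  0.3006] jawyaw -5.5 F [-0.3  0.3 -4.3] Mo [-0.08  0.15 -0.03] w 0.0402 q7 0.391
  need cm [ 2.56 -0.04 -0.12] deg [-0.5   0.19 -0.08] tilt deg 0.21
```

Emit:
{"api": "move_arm", "payload": {
  "deltas": "1 0 -0.1 0 0.2 -0.1 1;1 0 0 0 0 0 1;1 0 0 0 0 0 1;0 0 0 0 0 0 1"
}}

```text
clock: 8.15
eef_pos: [0.4866, -0.1654, 0.2675]
tcp_rot: [-2.989, 1.569, -3.085]
force: [0.0, 0.7, -4.1]
gripper_width: 0.0405
```

```bash
python3 - <<'E'
from h import *
goto([.487,-.166,.26],-5)
c,im=grab("scene","s5"); crop(im,180,140,90,70,8,"s5c")
print((proj(c,[[.487,-.167,.15],[.487,-.167,.06],tool()[0]-[0,.001,.0328],tool()[0]-[0,.001,.1028]])-[180,140])*8+3.5)
E
```

```text
t 8.15 tcp [ 0.4866 -0.1654  0.2675] jawyaw -5.48 F [ 0.   0.7 -4.1] Mo [-0.11  0.05  0.05] w 0.0405 q7 0.422
  need cm [ 0.75 -0.05  0.05] deg [-0.48 -0.09  0.01] tilt deg 0.09
[[306.25850129 339.54601686]
 [331.30356979 570.09535711]
 [281.68860162 100.08442833]
 [302.96593628 298.02653194]]
```

View pics/s5c.png

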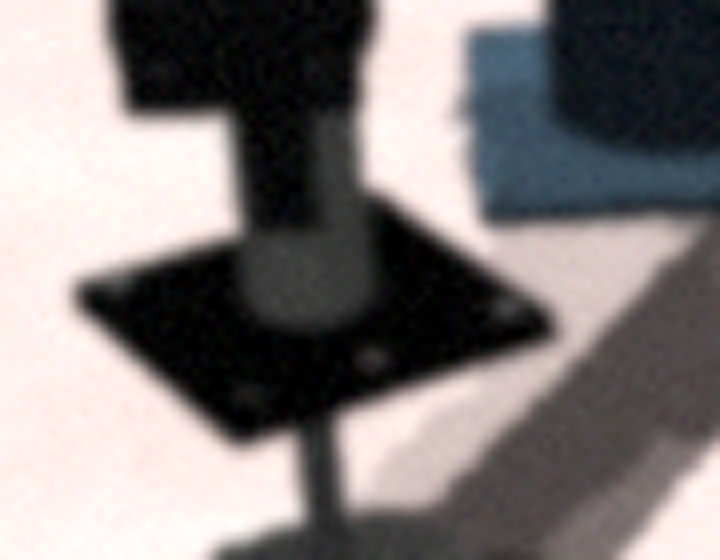

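In the scene crop the sleeve axis is at column 310, while the rod line extended upward gives about 302. So the plate is about 2 mm too far in +y. I'll correct that and lower slowly, watching the force.

Emit:
{"api": "move_arm", "payload": {
  "deltas": "0.2 -0.2 0 0 0 0 1;0.5 0 0 0 0 0 1;0.5 0 0 0 0 0 1;0 0 0 0 0 0 1"
}}

```text
clock: 8.6
eef_pos: [0.4869, -0.1682, 0.2553]
tcp_rot: [-1.767, 1.57, -1.863]
force: [-0.5, 0.0, -4.7]
gripper_width: 0.0408
```

```bash
python3 - <<'E'
from h import *
goto([.487,-.1675,.25],-5)
E
```

```text
t 8.6 tcp [ 0.4869 -0.1682  0.2553] jawyaw -5.51 F [-0.5  0.  -4.7] Mo [-0.04  0.07 -0.06] w 0.0408 q7 0.44
  need cm [0.53 0.08 0.01] deg [-0.51 -0.01  0.05] tilt deg 0.05
```

Emit:
{"api": "move_arm", "payload": {
  "deltas": "0.4 0.05 0 0 0 0 1;0.4 0 0 0 0 0 1;0 0 0 0 0 0 1"
}}

```text
clock: 8.9
eef_pos: [0.487, -0.1677, 0.2468]
tcp_rot: [-1.64, 1.57, -1.736]
force: [0.0, -0.3, -3.6]
gripper_width: 0.0409
```

```bash
python3 - <<'E'
from h import *
goto([.487,-.1675,.25],-5)
E
```

```text
t 8.9 tcp [ 0.487  -0.1677  0.2468] jawyaw -5.5 F [ 0.  -0.3 -3.6] Mo [-0.11  0.12 -0.04] w 0.0409 q7 0.448
  need cm [-0.32  0.02  0.  ] deg [-0.5  -0.    0.05] tilt deg 0.05
```

Underside is at about 0.134 with no contact force. I'll continue in small steps.

Emit:
{"api": "move_arm", "payload": {
  "deltas": "0.4 0 0 0 0 0 1;0.4 0 0 0 0 0 1;0 0 0 0 0 0 1"
}}

```text
clock: 9.2
eef_pos: [0.4869, -0.1678, 0.2381]
tcp_rot: [-1.794, 1.57, -1.89]
force: [-0.4, -0.7, -4.5]
gripper_width: 0.0413
```

```bash
python3 - <<'E'
from h import *
goto([.487,-.1677,.23],-5)
E
```

```text
t 9.2 tcp [ 0.4869 -0.1678  0.2381] jawyaw -5.5 F [-0.4 -0.7 -4.5] Mo [-0.1  -0.01  0.03] w 0.0413 q7 0.457
  need cm [0.81 0.01 0.01] deg [-0.5  -0.01  0.05] tilt deg 0.05
```

Emit:
{"api": "move_arm", "payload": {
  "deltas": "0.5 0 0 0 0 0 1;0.5 0 0 0 0 0 1;0.5 0 0 0 0 0 1;0.5 0 0 0 0 0 1;0 0 0 0 0 0 1"
}}

```text
clock: 9.7
eef_pos: [0.4868, -0.1678, 0.2161]
tcp_rot: [-2.088, 1.57, -2.184]
force: [1.1, 0.6, -3.9]
gripper_width: 0.041
```

```bash
python3 - <<'E'
from h import *
goto([.487,-.1677,.18],-5)
c,im=grab("scene","s6"); crop(im,180,140,90,70,8,"s6c")
E
```

```text
t 9.7 tcp [ 0.4868 -0.1678  0.2161] jawyaw -5.51 F [ 1.1  0.6 -3.9] Mo [-0.04  0.11 -0.01] w 0.041 q7 0.481
  need cm [3.61 0.02 0.02] deg [-0.51 -0.03  0.05] tilt deg 0.06
```

View pics/s6c.png

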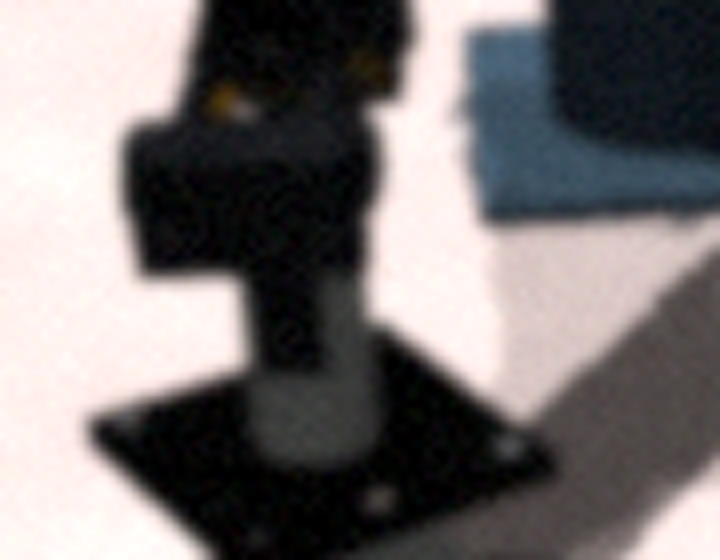

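The plate is on the rod and level, with negligible side force.

Emit:
{"api": "move_arm", "payload": {
  "deltas": "0.5 0 0 0 0 0 1;0.5 0 0 0 0 0 1;0.5 0 0 0 0 0 1;0.5 0 0 0 0 0 1;0.5 0 0 0 0 0 1;0.5 0 0 0 0 0 1;0 0 0 0 0 0 1"
}}

```text
clock: 10.45
eef_pos: [0.4869, -0.1679, 0.1838]
tcp_rot: [-1.879, 1.57, -1.975]
force: [-0.8, 0.2, -3.8]
gripper_width: 0.0405
```

```bash
python3 - <<'E'
from h import *
goto([.487,-.1677,.175],-5)
E
```

```text
t 10.45 tcp [ 0.4869 -0.1679  0.1838] jawyaw -5.5 F [-0.8  0.2 -3.8] Mo [-0.06  0.06 -0.01] w 0.0405 q7 0.516
  need cm [0.88 0.02 0.01] deg [-0.5  -0.02  0.05] tilt deg 0.05
```

Emit:
{"api": "move_arm", "payload": {
  "deltas": "0.4 0 0 0 0 0 1;0.4 0 0 0 0 0 1;0.2 0 0 0 0 0 1;0.2 0 0 0 0 0 1;0 0 0 0 0 0 1"
}}

```text
clock: 10.95
eef_pos: [0.4871, -0.1681, 0.1709]
tcp_rot: [-1.371, 1.57, -1.467]
force: [-0.5, -0.7, -3.9]
gripper_width: 0.0407
```

```bash
python3 - <<'E'
from h import *
goto([.487,-.1677,.17],-19)
E
```

```text
t 10.95 tcp [ 0.4871 -0.1681  0.1709] jawyaw -5.51 F [-0.5 -0.7 -3.9] Mo [-0.04  0.2  -0.03] w 0.0407 q7 0.529
  need cm [ 0.09  0.04 -0.02] deg [13.49  0.02  0.06] tilt deg 0.07
```

Still no contact at the expected pin height. One or two more 1 mm steps to touch it.

Emit:
{"api": "move_arm", "payload": {
  "deltas": "0.1 0 0 0 0 0 1;0 0 0 0 0 0 1"
}}

```text
clock: 11.15
eef_pos: [0.4871, -0.1685, 0.1706]
tcp_rot: [-1.065, 1.57, -1.161]
force: [-2.4, -0.1, -1.1]
gripper_width: 0.0406
```

```bash
python3 - <<'E'
from h import *
goto([.487,-.1677,.17],-19)
E
```

```text
t 11.15 tcp [ 0.4871 -0.1685  0.1706] jawyaw -5.53 F [-2.4 -0.1 -1.1] Mo [0.21 0.37 0.06] w 0.0406 q7 0.531
  need cm [ 0.06  0.08 -0.02] deg [13.47  0.03  0.04] tilt deg 0.05
```

Emit:
{"api": "move_arm", "payload": {
  "deltas": "0.1 0 0 0 0 0 1;0 0 0 0 0 0 1"
}}

```text
clock: 11.35
eef_pos: [0.4871, -0.1686, 0.1705]
tcp_rot: [-0.116, 1.57, -0.213]
force: [-1.9, 1.4, -0.5]
gripper_width: 0.0408
```

```bash
python3 - <<'E'
from h import *
goto([.487,-.1677,.17],-19)
E
```

```text
t 11.35 tcp [ 0.4871 -0.1686  0.1705] jawyaw -5.55 F [-1.9  1.4 -0.5] Mo [0.21 0.38 0.03] w 0.0408 q7 0.532
  need cm [ 0.05  0.09 -0.02] deg [13.45  0.04 -0.  ] tilt deg 0.04
```

The plate is touching the pin lightly (about 3 N). Now I'll turn it.

Emit:
{"api": "move_arm", "payload": {
  "deltas": "0 0 0 1.5 0 0 1;0 0 0 1.5 0 0 1;0 0 0 1.5 0 0 1;0 0 0 1.5 0 0 1;0 0 0 1.5 0 0 1;0 0 0 1.5 0 0 1;0 0 0 1 0 0 1;0 0 0 0 0 0 1"
}}

```text
clock: 12.15
eef_pos: [0.487, -0.1683, 0.1698]
tcp_rot: [-0.935, 1.57, -1.222]
force: [-0.2, -1.2, -3.6]
gripper_width: 0.0408
```

```bash
python3 - <<'E'
from h import *
goto([.487,-.1681,.17],-19)
E
```

```text
t 12.15 tcp [ 0.487  -0.1683  0.1698] jawyaw -16.44 F [-0.2 -1.2 -3.6] Mo [-0.08  0.27  0.  ] w 0.0408 q7 0.381
  need cm [-0.02  0.02 -0.01] deg [2.56 0.03 0.03] tilt deg 0.04
```

Emit:
{"api": "move_arm", "payload": {
  "deltas": "0 0 0 1.5 0 0 1;0 0 0 1.1 0 0 1;0 0 0 0 0 0 1;0.1 0 0 0 0 0 1;0.1 0 0 0 0 0 1;0 0 0 0 0 0 1"
}}

```text
clock: 12.75
eef_pos: [0.4871, -0.1682, 0.1674]
tcp_rot: [-0.819, 1.57, -1.155]
force: [-0.5, 0.5, -5.0]
gripper_width: 0.0409
```

```bash
python3 - <<'E'
from h import *
goto([.487,-.1681,.163],-19)
E
```

```text
t 12.75 tcp [ 0.4871 -0.1682  0.1674] jawyaw -19.25 F [-0.5  0.5 -5. ] Mo [-0.1   0.28  0.04] w 0.0409 q7 0.345
  need cm [ 0.44  0.   -0.01] deg [-0.25  0.03  0.03] tilt deg 0.05
```

The plate is past pin height with its full weight still hanging, so the slot is over the pin. Lowering gently to the seat.

Emit:
{"api": "move_arm", "payload": {
  "deltas": "0.1 0 0 0 0 0 1;0.1 0 0 0 0 0 1;0.1 0 0 0 0 0 1;0 0 0 0 0 0 1"
}}

```text
clock: 13.15
eef_pos: [0.4871, -0.1682, 0.1642]
tcp_rot: [-0.779, 1.57, -1.114]
force: [-1.2, 0.2, -3.7]
gripper_width: 0.0411
```

```bash
python3 - <<'E'
from h import *
goto([.487,-.1681,.163],-19)
E
```

```text
t 13.15 tcp [ 0.4871 -0.1682  0.1642] jawyaw -19.25 F [-1.2  0.2 -3.7] Mo [-0.04  0.3   0.01] w 0.0411 q7 0.349
  need cm [ 0.12  0.01 -0.01] deg [-0.25  0.03  0.03] tilt deg 0.04
```

Emit:
{"api": "move_arm", "payload": {
  "deltas": "0.1 0 0 0 0 0 1;0 0 0 0 0 0 1"
}}

```text
clock: 13.35
eef_pos: [0.4871, -0.1682, 0.163]
tcp_rot: [-0.934, 1.57, -1.27]
force: [0.5, 0.7, -4.6]
gripper_width: 0.0404
```

```bash
python3 - <<'E'
from h import *
goto([.487,-.1681,.163],-19)
E
```

```text
t 13.35 tcp [ 0.4871 -0.1682  0.163 ] jawyaw -19.24 F [ 0.5  0.7 -4.6] Mo [-0.05  0.2  -0.03] w 0.0404 q7 0.35
  need cm [-0.    0.   -0.01] deg [-0.24  0.02  0.03] tilt deg 0.03
```

Emit:
{"api": "move_arm", "payload": {
  "deltas": "0.05 0 0 0 0 0 1;0 0 0 0 0 0 1"
}}

```text
clock: 13.55
eef_pos: [0.4871, -0.1683, 0.1628]
tcp_rot: [-0.495, 1.57, -0.831]
force: [-0.4, 0.5, -3.6]
gripper_width: 0.0409
```

Emit:
{"api": "move_arm", "payload": {
  "deltas": "0.05 0 0 0 0 0 1;0 0 0 0 0 0 1"
}}

```text
clock: 13.75
eef_pos: [0.487, -0.1683, 0.1628]
tcp_rot: [0.767, 1.57, 0.43]
force: [-0.9, 1.3, -5.1]
gripper_width: 0.0406
```

```bash
python3 - <<'E'
from h import *
goto([.487,-.1681,.163],-19)
E
```

```text
t 13.75 tcp [ 0.487  -0.1683  0.1628] jawyaw -19.26 F [-0.9  1.3 -5.1] Mo [-0.05  0.3  -0.  ] w 0.0406 q7 0.351
  need cm [-0.02  0.02 -0.01] deg [-0.26  0.02 -0.02] tilt deg 0.03
```

Emit:
{"api": "move_arm", "payload": {
  "deltas": "0.1 0 0 0 0 0 1;0 0 0 0 0 0 1"
}}

```text
clock: 13.95
eef_pos: [0.487, -0.1684, 0.1629]
tcp_rot: [1.394, 1.569, 1.058]
force: [-0.7, -1.0, -5.5]
gripper_width: 0.0408
```

Emit:
{"api": "move_arm", "payload": {
  "deltas": "0.1 0 0 0 0 0 1;0 0 0 0 0 0 1"
}}

```text
clock: 14.15
eef_pos: [0.487, -0.1684, 0.1628]
tcp_rot: [1.497, 1.568, 1.16]
force: [-0.6, -0.5, -5.0]
gripper_width: 0.041
```

```bash
python3 - <<'E'
from h import *
goto([.487,-.1681,.163],-19)
c,im=grab("scene","s7"); crop(im,170,150,110,85,7,"s7c")
c,im=grab("wrist","w7")
E
```

```text
t 14.15 tcp [ 0.487  -0.1684  0.1628] jawyaw -19.28 F [-0.6 -0.5 -5. ] Mo [-0.12  0.36  0.04] w 0.041 q7 0.353
  need cm [-0.02  0.03 -0.01] deg [-0.28  0.01 -0.14] tilt deg 0.14
```

View pics/s7c.png

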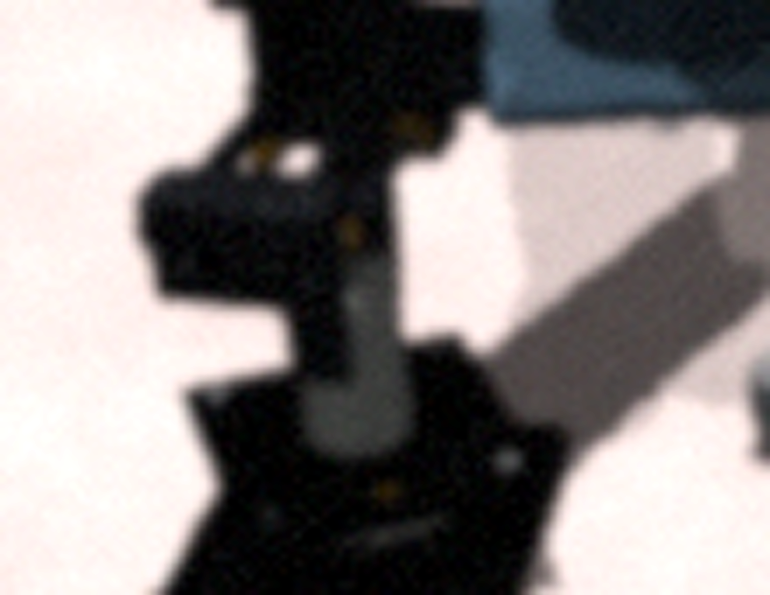

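View pics/w7.png

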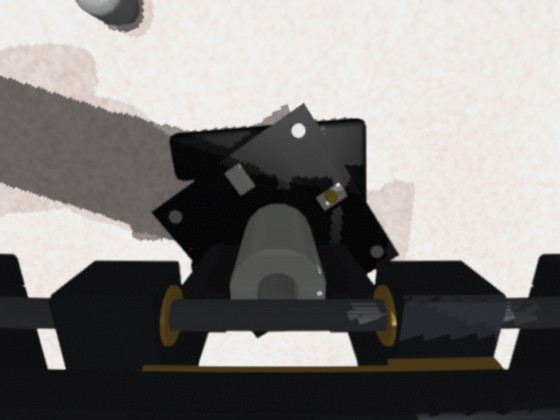

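The wrist view shows the brass pin inside a slot at (331,196). TCP height 0.1628 is the computed seated value (0.050 + 0.1128). The wrist force still shows the plate's weight, so I'll read it during a light push.

Emit:
{"api": "move_arm", "payload": {
  "deltas": "0.15 0 0 0 0 0 1"
}}

```text
clock: 14.35
eef_pos: [0.4871, -0.1685, 0.1625]
tcp_rot: [1.671, 1.567, 1.335]
force: [-11.7, 6.0, 36.9]
gripper_width: 0.0405
```

```bash
python3 - <<'E'
from h import *
goto([.487,-.1681,.163],-19)
E
```

```text
t 14.35 tcp [ 0.4871 -0.1685  0.1625] jawyaw -19.3 F [-11.7   6.   36.9] Mo [1.01 2.72 0.  ] w 0.0405 q7 0.355
  need cm [-0.05  0.03 -0.02] deg [-0.3  -0.02 -0.22] tilt deg 0.22
```

That is firm contact, so the plate is on the seat. I'll relax, release and check before retreating.

Emit:
{"api": "move_arm", "payload": {
  "deltas": "-0.03 0 0 0 0 0 1;0 0 0 0 0 0 1;0 0 0 0 0 0 0.8;0 0 0 0 0 0 0.5;0 0 0 0 0 0 0;0 0 0 0 0 0 0;0 0 0 0 0 0 0;0 0 0 0 0 0 0"
}}

```text
clock: 15.15
eef_pos: [0.4895, -0.1692, 0.1632]
tcp_rot: [0.519, 1.565, 0.183]
force: [0.3, -0.5, -0.2]
gripper_width: 0.0737
```

```bash
python3 - <<'E'
from h import *
goto([.487,-.1681,.163],-19)
c,im=grab("wrist","w8")
E
```

```text
t 15.15 tcp [ 0.4895 -0.1692  0.1632] jawyaw -19.28 F [ 0.3 -0.5 -0.2] Mo [-0.06  0.02 -0.01] w 0.0737 q7 0.354
  need cm [ 0.02  0.02 -0.28] deg [-0.28  0.3  -0.17] tilt deg 0.34
```

View pics/w8.png

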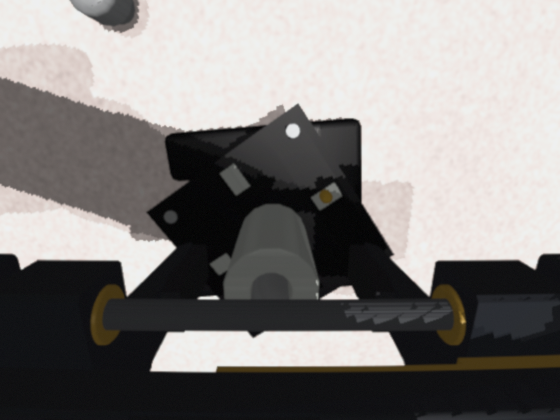

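Released. The plate did not drop visibly, and the pin sits in the slot at (326,196). Backing straight up.

Emit:
{"api": "move_arm", "payload": {
  "deltas": "0 0 -0.25 0 0.3 -0.15 0;0 0 0 0 0 0 0;-1 0 0 0 0 0 0;-1.5 0 0 0 0 0 0;-2 0 0 0 0 0 0;-3 0 0 0 0 0 0;-3 0 0 0 0 0 0;-3 0 0 0 0 0 0;-3 0 0 0 0 0 0;0 3 -1 0 0 0 0;0 5 0 0 0 0 0;0 5 0 0 0 0 0;0 5 0 0 0 0 0;0 4 0 0 0 0 0;0 0 0 0 0 0 0"
}}

```text
clock: 16.7
eef_pos: [0.5522, 0.0458, 0.3447]
tcp_rot: [0.646, 1.563, 0.299]
force: [0.1, 0.3, -0.2]
gripper_width: 0.0882
```

```bash
python3 - <<'E'
from h import *
goto([.487,-.1681,.163],-19)
c,im=grab("top","t9"); crop(im,170,180,200,110,4,"t9c")
f=lambda p:np.array(p)
c,im=grab("scene","s9"); crop(im,170,150,230,110,3.4,"s9c")
E
```

```text
t 16.7 tcp [0.5522 0.0458 0.3447] jawyaw -19.89 F [ 0.1  0.3 -0.2] Mo [-0.06  0.12 -0.05] w 0.0882 q7 -0.265
  need cm [ 18.07 -22.42   1.03] deg [-0.89  0.35 -0.26] tilt deg 0.44
```

View pics/t9c.png

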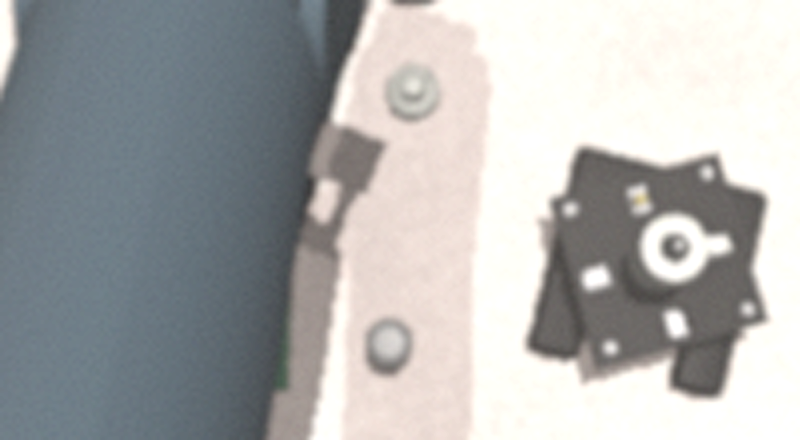

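View pics/s9c.png

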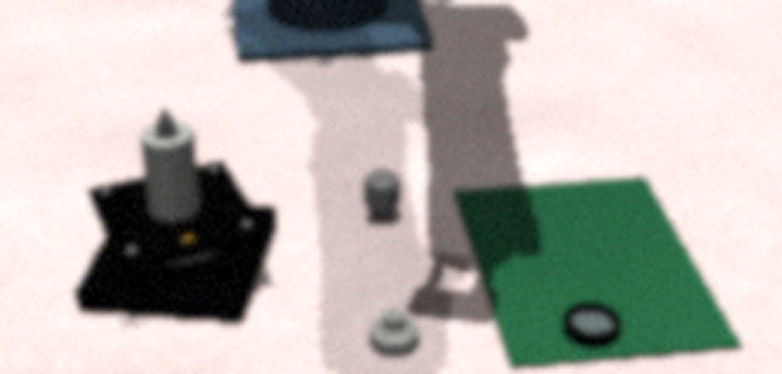

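The pin shows in the slot at crop (640,199) in the top view. In the scene view the rod tip stands about 7 px (about 20 mm) clear of the sleeve end, which is the seated value. The lens cell, objective and thumb knob are where they were.

```bash
python3 - <<'E'
from plant import env
print(env.close_job())
E
```

```text
the job is handed in; nothing more can be done
None
```

The plate is on the stand with a slot over the brass pin, released, and the job was handed in at about 17 s.

**What I did:** I gripped the plate by its sleeve and lowered it over the rod with negligible side force. It touched the pin lightly, at about 3 N. I then turned it about 14° until the slot cleared the pin and lowered it about 8 mm to the ring in small steps.

**Checks that agreed:**
- The tool height stopped at 0.1628 m, the computed fully seated value.
- The wrist and top views show the pin inside a slot.
- In the scene view the rod stands about 20 mm above the sleeve, as it should when seated.
- The lens cell, objective and thumb knob are where they started. I did not re-measure the mirror, oil bottle, screw jar or screwdriver; the arm did not go near them.

**What disagreed or could have gone better:**
- **Force reading:** once the height stopped changing, the wrist force still showed the plate's whole weight, so I pushed 1.5 mm to confirm contact. That push briefly reached about 37 N vertically and about 39 N in all. It went through the held plate onto the ring, which is firmer than I intended, and I relaxed it at once.
- **Camera estimates:** the views differed by 2 to 5 mm on the plate and rod positions. I corrected the approach by about 2 mm from the scene view before lowering.

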